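# Point the dish rack's spout at the basin and open its drain

## Robot

A 6-joint arm with a two-finger parallel gripper is mounted at the origin on the work surface. World frame = base frame: x ahead of the robot, y to its left, z up, the work surface at z = 0. Lengths are in m, angles in rad, forces in N, time in s.
With the tool pointing down it reaches from about 0.25 to 0.775 m from the base axis. Payload 4 kg.
Tool frame: the origin (TCP) lies at the centre of the arm's flange, where the gripper is bolted on; the fingertips stand ahead of it and the grasp point (between the pads) lies 180 mm ahead of it (robot.tcp_to_tips is the z of the fingertips in the tool frame, in m); z points along the fingers, y is the direction in which the jaws open and shut (so a half turn about z gives the same grasp; the last joint's range is limited). The gripper opens to 94 mm and grips with 3 to 60 N. Pads are 16 mm wide; open, the fingers measure 119 mm over their backs; the gripper's body (75 mm by 177 mm) begins 78 mm behind the grasp point.
Start: joints at [1.134, 0.087, 1.371, -0, 1.684, -0.103], TCP at [0.18, 0.52, 0.405] pointing down, gripper open.
Joint ranges: [-3.1, 3.1], [-0.76, 2.03], [0.27, 2.55], [-1.08, 4.22], [0.17, 2.65], [-2.57, 2.57]. Speed limits (rad/s): [2.79, 2.79, 3.14, 3.14, 3.14, 3.14].

## Interface

Orientations are given as [roll, pitch, yaw] about the fixed x, y, z axes, in that order (R = Rz(yaw) Ry(pitch) Rx(roll)).
In Python, from bench import robot gives the robot as it stands.
- The arm moves only by the tool move_arm, never from a script. Its argument "increments" is a list that holds one entry, the list of rows, each a list of 7 numbers: the opening, from 0 (shut) to 1 (fully open), then the shift along the tool's x, y, z as a fraction of full scale, then the turn, a rotation vector about the tool's x, y, z as a fraction of full scale. In form: [[[jaw, dx, dy, dz, rx, ry, rz], ...]]. A call has 1 to 8 rows; each row is the pose to reach, as a shift and turn from the pose commanded when the call began, along the tool's axes at that moment; what a row does not reach only later rows make up. Full scale, the value 1, is 0.1 m for a shift and pi/2 rad for a turn. A row lasts 1/12 s, in which the tool goes at most 41.7 mm and 7.16 degrees, less where a joint would pass 70% of its speed; a pose out of reach is approached as far as the arm can. A call with a number of a shift or a turn outside -1 to 1 is refused whole. A call with a gripper value outside its range is refused whole. The fingers move at their own pace and stop on an object; the grip force is fixed at half the most. Time passes only in rows, so rows that repeat a pose let the fingers close. It gives the time, the measured TCP pose, the force and the opening at its end, in the units of the state.
- robot.get_obs(): the state, without advancing time (a new reading comes with each control period).
- robot.snapshot(name): name is "scene" or "side" or "wrist"; returns (picture, depth): 400x640x3 uint8, red, green, blue; 400x640 float32, m along the optical axis (not along the pixel's ray), 0 where there is no reading.
- robot.camera_params(name): a dict with "mtx" (3x3 intrinsics, pixels), "R" (3x3) and "t" (3): a world point X has camera coordinates R X + t. Camera axes: x right, y down, z forward; pixel columns grow to the right and rows downward; lengths in m; the calibration is good to about 2 mm. A picture is of the moment at which its call begins: read the wrist's pose just before it. camera_params takes no time and is no camera call; for the wrist camera it gives the pose at the moment of the call.
- robot.close_job(): hands the job in, once; it reports no verdict.
The state is a dict: "time": time; "joint_positions": joint angles; "qvel": joint speeds; "joint_torque": joint torques, N m; "tool_pos": TCP position; "ee_rot": TCP orientation; "wrist_force": force on the tool from outside, world axes, zero at the start; "wrist_torque": the same for the moment, N m; "width": finger opening in m.
Only numpy, scipy, OpenCV 4.12 (cv2) and the standard library are available. Lean on these libraries where they do the work, as an engineer would, in place of code of your own. Each camera call takes 0.05 s, during which the arm holds its last target.

## Task

Get the dish rack ready to drain: push the blue swivel spout round with a fingertip until its nozzle is over the middle of the steel basin, and only then push the red drain lever all the way to the robot's left, to its stop, so that the drain is open. Both are only pushed, never pinched between the fingers; leave the basin and all the other kitchen things standing where they are.

Things in the scene. Friction and masses are not known exactly. Their poses are not given: they have to be found in the camera images.
- rack: White dish rack on four legs, fixed (place and yaw vary). Origin on the worktop under the spout's axis; x points away from the robot into the rack, y along its front to the left. Tray: x 45..265, y -180..320 mm, floor at 120, rim at 146 mm height, rear wire rail to 220. A chrome pipe (top at 114 mm) runs along the front at x = 20 mm; else only spout, lever, basin and cup are in front of the tray.
- spout (a joint): Angle (rad) of the blue swivel spout about its upright axis: 0 points straight out of the rack's front (rack -x), positive = turned to the left (towards rack +y, clockwise seen from above). Stops at -1.35 and +1.35. Friction about 0.12 N m; it stays where it is left, no spring.
- spout_pivot (a point): Point on the spout's swivel axis at the mid-height of the arm (125 mm above the worktop). A steel hub of 15 mm radius surrounds the axis, up to 144 mm.
- spout_tip (a point): Mouth (lower end) of the spout's nozzle, 140 mm from the swivel axis and 89 mm above the worktop. The arm is a blue level bar, 16 mm wide, from 115 to 135 mm height, from the axis to the 22 mm thick upright nozzle (89 to 135 mm high). The arm can be pushed on either side, best 50 to 120 mm from the axis.
- drain_lever (a joint): Angle (rad) of the red drain lever about its upright axis: 0 points straight out of the rack's front (rack -x, drain shut), grows as it is pushed to the left (rack +y, clockwise seen from above); open at the stop at 1.45, when it lies nearly along the rack's front. Starts near 0. Friction about 0.12 N m, no spring.
- valve_pivot (a point): Point on the lever's axis, 240 mm to the left (rack +y) of the spout's axis, at the mid-height of the lever (143 mm above the worktop). Hub of 12 mm radius, up to 152 mm.
- drain_lever_tip (a point): Outer end of the red lever, 96 mm from its axis, at 143 mm height. The lever is a level bar 14 mm wide, from 134 to 152 mm height. Best pushed 50 to 85 mm from its axis.
- basin: Steel round basin (open bowl), rim diameter 130 mm, 62 mm high, loose, origin at the centre of its underside. Stands on the worktop in front of the rack, either left or right of the spout, about 140 mm from the spout's axis. Must stay put.
- cup: Loose bystander, to be left alone. White cup, 76 mm across, 70 mm high, standing in front of the rack on the other side of the spout from the basin. Origin under its centre.
- bowl: Loose bystander, to be left alone. Upturned green glass bowl, 156 mm across, 76 mm high, on the rack's tray to the left. Origin under its centre.
- jug: Loose bystander, to be left alone. Orange plastic measuring jug, 100 mm across, 115 mm high, with a handle, on the rack's tray to the right. Origin under its centre.
- soap: Loose bystander, to be left alone. Green bottle, 60 mm across, 170 mm high, standing on the worktop to the right. Origin under its centre.
- spoon: Loose bystander, to be left alone. Black silicone spoon, 230 mm long, lying on the worktop to the left. Origin on its handle.
- grater: Loose bystander, to be left alone. Small steel box grater, 70 x 50 x 140 mm, standing on the worktop to the left. Origin under its centre.
Mind the look-alikes: they are no part of the job. Leave any brown, purple or yellow look-alike of the basin alone.

How it is judged:
On the way, in this order (a step that is already met when the one before it is completed fails the run):
1. the spout's nozzle is over the middle of the basin, the drain still shut (horizontal distance between spout_tip and basin below 0.03 m and value of joint drain_lever below 0.35 rad), for 0.3 s.
2. the red lever is pushed open to its stop, the spout still over the basin (horizontal distance between spout_tip and basin below 0.03 m and value of joint drain_lever above 1.33 rad), for 0.2 s.
At the end, for the whole second after the job is handed in: The spout's mouth is within 30 mm (seen from above) of the basin's centre, the red lever is open at its stop (above 1.33 rad of 1.45), both at rest; basin and all bystanders are upright and within 30 mm of where they stood (all of step 2 and velocity of joint spout between -0.05 and 0.05 rad/s and velocity of joint drain_lever between -0.05 and 0.05 rad/s and distance of each of basin, cup, bowl, jug, soap, spoon, grater from where it was at the start of the episode below 0.03 m and angle between each of basin, cup, bowl, jug, soap, spoon, grater's own z axis and vertical below 0.15 rad); the robot touches nothing.
It fails at once if the drain was opened while the spout was not over the basin (value of joint drain_lever above 0.45 rad and not (horizontal distance between spout_tip and basin below 0.03 m)).
It fails at once if the spout was pinched between the fingers instead of pushed (contact force between the fingers and spout_c3 above 1 N and contact force between the fingers and spout_c4 above 1 N).
It fails at once if the lever was pinched between the fingers instead of pushed (contact force between the fingers and drain_lever_c2 above 1 N and contact force between the fingers and drain_lever_c3 above 1 N).
It fails at once if the basin or another loose thing was shifted, lifted or carried (30 mm) (distance of any of basin, cup, bowl, jug, soap, spoon, grater from where it was at the start of the episode above 0.03 m).
It also fails if it takes over 51 s, if anything falls off the work surface, if the arm or the gripper's body presses on something with over 40 N, if the wrist force passes 120 N, or if a joint passes its speed limit or range.

## Working session

There is one attempt and no reset: what is moved stays moved. The work goes in short steps, Python scripts to look and compute and a tool call to move; the robot and the scene stay as the last step left them, time stands still between calls to the robot, and variables do not carry over. Pictures are saved under pics/ and viewed, and the job is handed in when it is done.

Besides the shell and the picture viewer there is one more tool, called after "Request:" as name(argument=value, ...) on one line, values as JSON. move_arm: Moves the arm, as the interface text tells. Its arguments: {"type":"object","properties":{"increments":{"type":"array","items":{"type":"array","items":{"type":"array","items":{"type":"number","minimum":-1,"maximum":1}}}}},"required":["increments"]}

```bash
mkdir -p pics; python3 - <<'E'
from bench import robot
import cv2,numpy as np
o=robot.get_obs(); print({k:np.round(v,3).tolist() for k,v in o.items()}, robot.tcp_to_tips)
for n in ["scene","side"]:
    p,d=robot.snapshot(n); np.savez(f"{n}0.npz",p=p,d=d,**robot.camera_params(n)); cv2.imwrite(f"pics/{n}0.png",p[...,::-1])
E
```

```text
{'time': 0.0, 'joint_positions': [1.134, 0.088, 1.372, -0.0, 1.684, -0.103], 'qvel': [0.0, 0.001, -0.001, 0.001, -0.001, -0.002], 'joint_torque': [0.0, -34.018, -30.243, 0.072, 0.033, -0.0], 'tool_pos': [0.18, 0.52, 0.404], 'ee_rot': [-3.139, -0.0, 2.808], 'wrist_force': [0.193, 0.784, 0.149], 'wrist_torque': [0.004, 0.001, -0.03], 'width': 0.094} 0.1992
```

View pics/scene0.png

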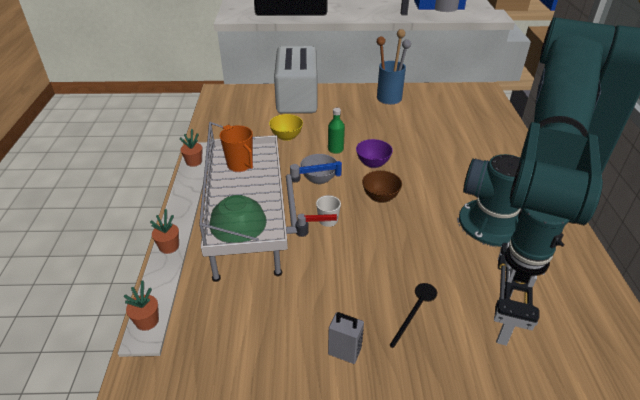

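View pics/side0.png

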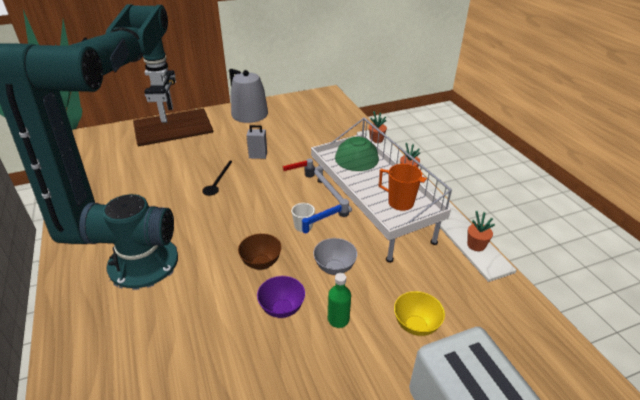

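Scene picture: blue spout from its hub (295,172) to the nozzle (340,168); red lever (302,218)→(336,217); steel basin (319,170). Look-alikes are the purple bowl (374,153), brown bowl (382,187) and yellow bowl (286,128). In the side view the steel basin is at (335,258). Now measure in 3D.

```bash
cat > h.py <<'E'
import numpy as np,cv2
def load(n):
    z=np.load(n); return z['p'],z['d'],z['mtx'],z['R'],z['t']
def cloud(d,K,R,t):
    v,u=np.indices(d.shape); 
    c=np.stack([(u-K[0,2])/K[0,0]*d,(v-K[1,2])/K[1,1]*d,d],-1)
    return (c-t)@R
E
python3 - <<'E'
from h import *
for n in ["scene0","side0"]:
    p,d,K,R,t=load(n+".npz"); X=cloud(d,K,R,t); hsv=cv2.cvtColor(p,cv2.COLOR_RGB2HSV).astype(int)
    H,S,V=hsv[...,0],hsv[...,1],hsv[...,2]; ok=(d>0)
    w=(X[...,0]>0.2)&(X[...,0]<0.95)&(abs(X[...,1])<0.6)&ok
    print(n,"cam",np.round(-R.T@t,3))
    def rep(nm,m):
        m=m&w; m=cv2.morphologyEx(m.astype(np.uint8),cv2.MORPH_OPEN,np.ones((2,2)))
        k,l,s,c=cv2.connectedComponentsWithStats(m)
        for i in range(1,k):
            if s[i,4]<40: continue
            q=X[l==i]; print(nm,s[i],"med",np.round(np.median(q,0),3),"lo",np.round(np.percentile(q,3,axis=0),3),"hi",np.round(np.percentile(q,97,axis=0),3))
    z=X[...,2]
    rep("blue",(abs(H-112)<8)&(S>180)&(z>.08)&(z<.16))
    rep("red",((H<4)|(H>176))&(S>180)&(z>.1)&(z<.17))
    rep("grey",(S<90)&(z>.008)&(z<.075))
    rep("greyhi",(S<90)&(z>.10)&(z<.16))
    rep("green",(abs(H-65)<20)&(S>90)&(z>.01))
    cv2.imwrite(f"pics/{n}c.png",cv2.resize(p[120:260,180:440] if n[1]=='c' else p[130:320,200:460],None,fx=3,fy=3,interpolation=cv2.INTER_CUBIC)[...,::-1])
E
```

```text
scene0 cam [0.567 1.124 1.051]
blue [301 163  41  13 265] med [ 0.517 -0.126  0.128] lo [ 0.467 -0.14   0.096] hi [ 0.589 -0.11   0.138]
red [307 216  30   7 164] med [0.537 0.129 0.147] lo [0.498 0.107 0.115] hi [0.574 0.133 0.155]
grey [ 151  153   56  203 1681] med [0.934 0.183 0.015] lo [ 0.89  -0.251  0.001] hi [0.946 0.444 0.139]
grey [301 155  36  13 309] med [ 0.539 -0.282  0.05 ] lo [ 0.483 -0.296  0.031] hi [ 0.588 -0.124  0.138]
grey [305 171  31  14 249] med [ 0.525 -0.186  0.041] lo [ 0.485 -0.258  0.   ] hi [ 0.574 -0.166  0.066]
grey [317 197  25  22 401] med [ 0.507 -0.045  0.056] lo [ 0.474 -0.058  0.003] hi [0.542 0.119 0.152]
grey [324 222  14   5  51] med [0.508 0.006 0.011] lo [ 0.484 -0.007  0.002] hi [0.523 0.012 0.024]
grey [275 257   7  18  99] med [0.656 0.198 0.033] lo [0.649 0.144 0.001] hi [0.663 0.203 0.07 ]
grey [212 264   8  15  92] med [0.825 0.215 0.031] lo [0.819 0.167 0.001] hi [0.832 0.22  0.066]
grey [416 284  21  18 250] med [0.258 0.28  0.011] lo [0.234 0.254 0.006] hi [0.283 0.305 0.015]
grey [403 303  19  28  99] med [0.31  0.358 0.013] lo [0
[... 1439 characters left out ...]
 -0.207  0.037] lo [ 0.482 -0.293  0.003] hi [ 0.597 -0.174  0.065]
grey [388 245   7  17  86] med [ 0.706 -0.271  0.026] lo [ 0.698 -0.276  0.   ] hi [ 0.746 -0.224  0.067]
greyhi [247 130  20   9 153] med [0.491 0.432 0.11 ] lo [0.457 0.411 0.094] hi [0.528 0.461 0.119]
greyhi [ 306  139  145  102 5249] med [ 0.719 -0.111  0.124] lo [ 0.606 -0.282  0.104] hi [0.884 0.206 0.154]
greyhi [383 173   6  16  84] med [ 0.797 -0.046  0.123] lo [ 0.744 -0.146  0.119] hi [ 0.82  -0.004  0.221]
green [ 337  138   42   33 1074] med [0.749 0.072 0.167] lo [0.698 0.043 0.126] hi [0.815 0.125 0.199]
green [329 286  23  42 803] med [ 0.463 -0.434  0.083] lo [ 0.443 -0.443  0.006] hi [ 0.496 -0.41   0.14 ]
```

View pics/scene0c.png

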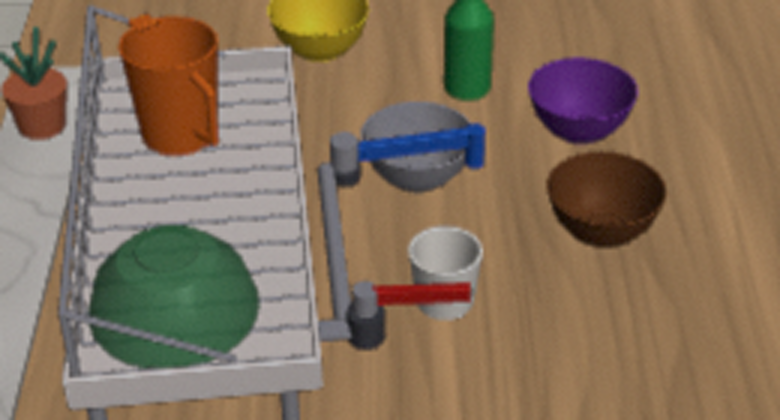

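View pics/side0c.png

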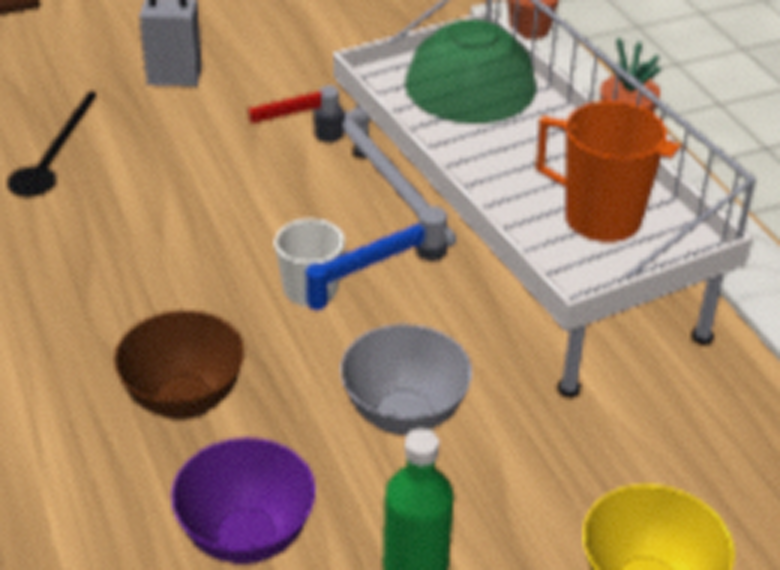

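```bash
cat >> h.py <<'E'
def onz(uv,z,K,R,t):
    r=R.T@np.linalg.solve(K,[uv[0],uv[1],1.]); c=-R.T@t; return c+r*(z-c[2])/r[2]
E
python3 - <<'E'
from h import *
A=dict(hub=((294.7,166.7),(344,202),.144),lhub=((301,216.7),(309.7,161.3),.152),noz=((339,163),(305.7,220.5),.135),ltip=((336.7,217.),(283.5,168),.152),
 trayFL=((286.7,244.5),(312,148),.146),trayFR=((276.5,138),(388.5,236),.146))
for k,(a,b,z) in A.items():
    print(k,*[np.round(onz(u,z,*load(n)[2:]),4) for u,n in ((a,"scene0.npz"),(b,"side0.npz"))])
from scipy.optimize import least_squares
for n in ["scene0","side0"]:
    p,d,K,R,t=load(n+".npz"); X=cloud(d,K,R,t); S=cv2.cvtColor(p,cv2.COLOR_RGB2HSV)[...,1]
    m=(S<90)&(d>0)&(np.hypot(X[...,0]-.54,X[...,1]+.23)<.085)&(X[...,2]>.055)&(X[...,2]<.07)
    q=X[m]; f=least_squares(lambda c:np.hypot(q[:,0]-c[0],q[:,1]-c[1])-.063,[.54,-.23],loss='soft_l1',f_scale=.004); print(n,"basin",f.x,len(q),np.abs(f.fun).mean())
    m=(S<90)&(d>0)&(np.hypot(X[...,0]-.51,X[...,1]+.0)<.07)&(X[...,2]>.062)&(X[...,2]<.076); q=X[m]
    f=least_squares(lambda c:np.hypot(q[:,0]-c[0],q[:,1]-c[1])-.036,[.51,-.0],loss='soft_l1',f_scale=.004);print("cup",f.x,len(q))
E
```

```text
hub [ 0.6115 -0.1124  0.144 ] [ 0.6149 -0.1175  0.144 ]
lhub [0.5907 0.1269 0.152 ] [0.5923 0.1176 0.152 ]
noz [ 0.4729 -0.1417  0.135 ] [ 0.4794 -0.1458  0.135 ]
ltip [0.4942 0.13   0.152 ] [0.4968 0.1121 0.152 ]
trayFL [0.6268 0.2255 0.146 ] [0.6332 0.2023 0.146 ]
trayFR [ 0.6743 -0.2718  0.146 ] [ 0.6676 -0.3036  0.146 ]
scene0 basin [ 0.53391191 -0.23138821] 175 0.0022841044031272823
cup [ 0.51070823 -0.02121922] 167
side0 basin [ 0.53610965 -0.23385502] 262 0.0016720481861442487
cup [ 0.51297867 -0.0243128 ] 122
```

```bash
cat >> h.py <<'E'
from scipy.spatial.transform import Rotation as Ro
HUB=np.array([.613,-.115]);LH=np.array([.5915,.122]);YAW=.0905
Rk=np.array([[np.cos(YAW),-np.sin(YAW)],[np.sin(YAW),np.cos(YAW)]])
def finger(piv,a,r,off):
    d=np.array([-np.cos(a),np.sin(a)]);n=np.array([np.sin(a),np.cos(a)])
    return piv+Rk@(r*d+off*n)
def inc(o,xy,z,tooly=np.pi/2+YAW):
    R0=Ro.from_euler('xyz',o['ee_rot']); 
    Rt=Ro.from_matrix(np.array([[np.sin(tooly),np.cos(tooly),0],[-np.cos(tooly),np.sin(tooly),0],[0,0,-1.]]).copy())
    s=R0.inv().apply(np.array([xy[0],xy[1],z+.1992])-o['tool_pos'])/.1
    return np.round(s,3),np.round((R0.inv()*Rt).as_rotvec()/(np.pi/2),3)
E
python3 - <<'E'
from h import *
from bench import robot
o=robot.get_obs()
xy=finger(HUB,-.117,.09,.042);print(xy)
print(inc(o,xy,.205))
E
```

```text
[ 0.51627799 -0.09244222]Traceback (most recent call last):
  File "<stdin>", line 5, in <module>
  File "h.py", line 18, in inc
    Rt=Ro.from_matrix(np.array([[np.sin(tooly),np.cos(tooly),0],[-np.cos(tooly),np.sin(tooly),0],[0,0,-1.]]).copy())
  File "scipy/spatial/transform/_rotation.pyx", line 1143, in scipy.spatial.transform._rotation.Rotation.from_matrix
ValueError: Non-positive determinant (left-handed or null coordinate frame) in rotation matrix 0: [[ 0.99590767 -0.09037651  0.        ]
 [ 0.09037651  0.99590767  0.        ]
 [ 0.          0.         -1.        ]].
```

```bash
python3 - <<'E'
s=open('h.py').read().replace("[[np.sin(tooly),np.cos(tooly),0],[-np.cos(tooly),np.sin(tooly),0]","[[-np.sin(tooly),np.cos(tooly),0],[np.cos(tooly),np.sin(tooly),0]")
open('h.py','w').write(s)
from h import *
from bench import robot
o=robot.get_obs()
print(inc(o,finger(HUB,-.117,.09,.042),.205))
E
```

```text
(array([-5.181e+00, -4.681e+00,  3.000e-03]), array([-0.001, -0.   , -0.27 ]))
```

Request:
move_arm(increments=[[[0,-0.4,-0.36,0,0,0,-0.07],[0,-0.8,-0.72,0,0,0,-0.14],[0,-1,-0.9,0,0,0,-0.2],[0,-1,-0.9,0,0,0,-0.27],[0,-1,-0.9,0,0,0,-0.27]]])

```text
time: 0.52
tool_pos: [0.2462, 0.3998, 0.4045]
ee_rot: [-3.141, 0.0, -3.054]
wrist_force: [-0.0, 0.6, 0.1]
width: 0.0643
```

```bash
python3 - <<'E'
from h import *
from bench import robot
o=robot.get_obs()
print(inc(o,finger(HUB,-.117,.09,.042),.205))
E
```

```text
(array([-2.257, -5.141,  0.007]), array([-0.   ,  0.   , -0.002]))
```

Request:
move_arm(increments=[[[0,-0.15,-0.34,0,0,0,0],[0,-0.3,-0.68,0,0,0,0],[0,-0.44,-1,0,0,0,0],[0,-0.44,-1,0,0,0,0]]])

```text
time: 0.85
tool_pos: [0.2997, 0.3036, 0.4045]
ee_rot: [-3.139, 0.001, -3.059]
wrist_force: [1.0, 0.2, -0.4]
width: 0.0372
```

Request:
move_arm(increments=[[[0,-0.15,-0.34,0,0,0,0],[0,-0.3,-0.68,0,0,0,0],[0,-0.44,-1,0,0,0,0],[0,-0.44,-1,0,0,0,0]]])

```text
time: 1.18
tool_pos: [0.3528, 0.2081, 0.4044]
ee_rot: [-3.14, 0.001, -3.06]
wrist_force: [0.5, 0.1, 0.6]
width: 0.0109
```

Request:
move_arm(increments=[[[0,-0.15,-0.34,0,0,0,0],[0,-0.3,-0.68,0,0,0,0],[0,-0.44,-1,0,0,0,0],[0,-0.44,-1,0,0,0,0]]])

```text
time: 1.52
tool_pos: [0.4058, 0.1126, 0.4041]
ee_rot: [-3.14, 0.0, -3.059]
wrist_force: [0.3, 0.7, 0.0]
width: 0.0005
```

Request:
move_arm(increments=[[[0,-0.15,-0.34,0,0,0,0],[0,-0.3,-0.68,0,0,0,0],[0,-0.44,-1,0,0,0,0],[0,-0.44,-1,0,0,0,0],[0,-0.44,-1,0,0,0,0]]])

```text
time: 1.93
tool_pos: [0.4574, 0.0198, 0.404]
ee_rot: [3.14, -0.002, -3.054]
wrist_force: [0.1, 1.0, 0.4]
width: 0.0006
```

```bash
python3 - <<'E'
from h import *
from bench import robot
o=robot.get_obs()
print(inc(o,finger(HUB,-.117,.09,.042),.11), o['width'])
for n in ["scene","side","wrist"]:
    c=robot.camera_params(n);p,d=robot.snapshot(n); np.savez(f"{n}1.npz",p=p,d=d,**c); cv2.imwrite(f"pics/{n}1.png",p[...,::-1])
E
```

```text
(array([-0.49 , -1.171,  0.945]), array([ 0.001, -0.001, -0.002])) 0.0006092211510217286
```

View pics/wrist1.png

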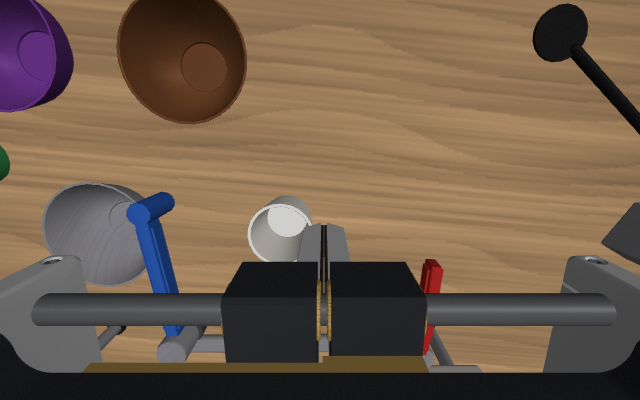

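View pics/side1.png

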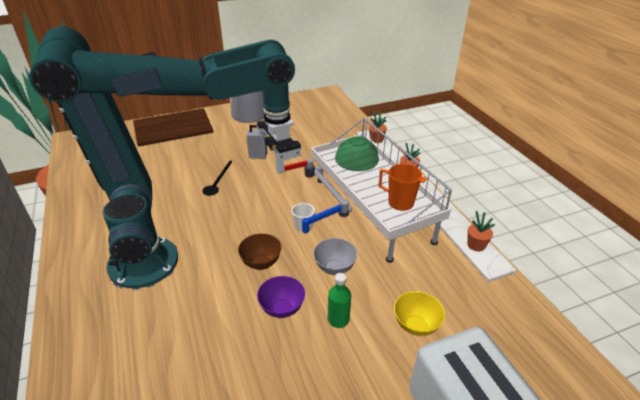

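Wrist view from above: steel basin (97,233), blue spout with its nozzle (150,207), cup (280,230), red lever (431,300). The picked objects match the description. Cross-check the basin and hub from this camera.

```bash
python3 - <<'E'
from h import *
p,d,K,R,t=load("wrist1.npz");X=cloud(d,K,R,t);hsv=cv2.cvtColor(p,cv2.COLOR_RGB2HSV).astype(int);S=hsv[...,1]
print("cam",-R.T@t)
from scipy.optimize import least_squares
m=(S<90)&(d>0)&(np.hypot(X[...,0]-.535,X[...,1]+.232)<.085)&(X[...,2]>.055)&(X[...,2]<.068);q=X[m]
f=least_squares(lambda c:np.hypot(q[:,0]-c[0],q[:,1]-c[1])-.063,[.54,-.23],loss='soft_l1',f_scale=.004);print("basin",f.x,len(q))
m=(abs(hsv[...,0]-112)<10)&(S>150)&(d>0)&(X[...,2]>.13)&(X[...,2]<.14);q=X[m][:,:2]
print("spout top",len(q),q.min(0),q.max(0)); l=cv2.fitLine(q.astype(np.float32),cv2.DIST_HUBER,0,.001,.001).ravel();print(l)
m=((hsv[...,0]<5)|(hsv[...,0]>175))&(S>150)&(d>0)&(X[...,2]>.148)&(X[...,2]<.156);q=X[m][:,:2]
print("lever",len(q),q.min(0),q.max(0),cv2.fitLine(q.astype(np.float32),cv2.DIST_HUBER,0,.001,.001).ravel())
m=(S<60)&(d>0)&(np.hypot(X[...,0]-.613,X[...,1]+.115)<.03)&(X[...,2]>.138)&(X[...,2]<.15);q=X[m];print("hub",len(q),q.min(0) if len(q) else 0,q.max(0) if len(q) else 0)
print(onz((172,345),.144,K,R,t))
E
```

```text
cam [0.38572366 0.01455446 0.38443126]
basin [ 0.53698635 -0.23060211] 1309
spout top 1897 [ 0.46845648 -0.15034863] [ 0.60371729 -0.10788202]
[ 0.9816589   0.19064595  0.5205853  -0.12928405]
lever 597 [0.49662282 0.11603542] [0.58620753 0.13289776] [0.9963164  0.08575352 0.5268505  0.12400961]
hub 656 [ 0.60118594 -0.12627796  0.13805133] [ 0.62578009 -0.097254    0.1457223 ]
[ 0.60464775 -0.1100907   0.144     ]
```

```bash
cat >> h.py <<'E'
HUB=np.array([.615,-.112]);LH=np.array([.592,.1295]);YAW=.093
Rk=np.array([[np.cos(YAW),-np.sin(YAW)],[np.sin(YAW),np.cos(YAW)]])
E
python3 - <<'E'
from h import *
from bench import robot
o=robot.get_obs()
print(o['tool_pos'],finger(HUB,-.1,.09,.042),inc(o,finger(HUB,-.1,.09,.042),.11))
E
```

```text
[0.45635029 0.02108853 0.40454749] [ 0.51861524 -0.08804217] (array([-0.52 , -1.145,  0.952]), array([ 0.001, -0.   ,  0.001]))
```

Request:
move_arm(increments=[[[0,-0.17,-0.35,0,0,0,0],[0,-0.34,-0.7,0,0,0,0],[0,-0.52,-1,0,0,0,0],[0,-0.52,-1,0.35,0,0,0],[0,-0.52,-1,0.7,0,0,0],[0,-0.52,-1,0.95,0,0,0],[0,-0.52,-1,0.95,0,0,0]]])

```text
time: 2.67
tool_pos: [0.5155, -0.0735, 0.3032]
ee_rot: [3.137, -0.012, -3.05]
wrist_force: [-0.9, -0.1, -0.5]
width: 0.0006
```

```bash
python3 - <<'E'
from h import *
from bench import robot
o=robot.get_obs()
print(o['tool_pos'])
for a,off in ((-.1,.0225),(-.3,.022),(-.5,.022),(-.7,.022),(-.8,.022),(-.89,.022)): print(a,inc(o,finger(HUB,a,.09,off),.11)[0])
p,d=robot.snapshot("wrist");cv2.imwrite(f"pics/wrist2.png",p[...,::-1])
E
```

```text
[ 0.51554195 -0.07348101  0.30319733]
-0.1 [-0.036 -0.342 -0.062]
-0.3 [-0.03  -0.531 -0.063]
-0.5 [-0.059 -0.714 -0.064]
-0.7 [-0.125 -0.887 -0.066]
-0.8 [-0.17  -0.968 -0.067]
-0.89 [-0.218 -1.036 -0.068]
```

View pics/wrist2.png

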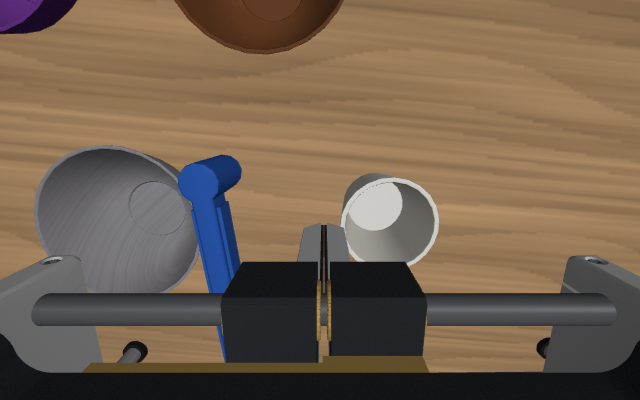

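Fingers are right of the cup's rim and left of the spout arm (arm at (215,250), fingers (322,245)). Push in small steps, stopping short.

Request:
move_arm(increments=[[[0,-0.03,-0.2,-0.05,0,0,0],[0,-0.03,-0.34,-0.05,0,0,0],[0,-0.03,-0.44,-0.05,0,0,0],[0,-0.03,-0.53,-0.05,0,0,0],[0,-0.05,-0.62,-0.05,0,0,0],[0,-0.06,-0.7,-0.05,0,0,0],[0,-0.06,-0.7,-0.05,0,0,0]]])

```text
time: 3.3
tool_pos: [0.5298, -0.1462, 0.3147]
ee_rot: [-3.14, -0.0, -3.053]
wrist_force: [0.1, 0.2, 0.2]
width: 0.0003
```

```bash
cat > sp.py <<'E'
from h import *
from bench import robot
import sys
k=sys.argv[1]
o=robot.get_obs();c=robot.camera_params("wrist");p,d=robot.snapshot("wrist");cv2.imwrite(f"pics/wrist{k}.png",p[...,::-1])
np.savez(f"wrist{k}.npz",p=p,d=d,**c)
K,R,t=c['mtx'],c['R'],c['t'];X=cloud(d,K,R,t);hsv=cv2.cvtColor(p,cv2.COLOR_RGB2HSV).astype(int);S=hsv[...,1]
m=(abs(hsv[...,0]-112)<10)&(S>150)&(d>0)&(X[...,2]>.13)&(X[...,2]<.141);q=X[m][:,:2]
l=cv2.fitLine(q.astype(np.float32),cv2.DIST_HUBER,0,.001,.001).ravel()
w=np.arctan2(*(HUB-q.mean(0))[::-1]); far=np.hypot(*(q-HUB).T).max()
print("n",len(q),"angle via hub",w-YAW,"line",np.arctan2(l[1],l[0])-YAW,"far",far)
tip=HUB-.14*np.array([np.cos(w),np.sin(w)]);print("tip",tip,"to basin",np.hypot(*(tip-[.536,-.231])))
print(o['tool_pos'],np.round(o['wrist_force'],1),o['width'])
for a in (-.5,-.6,-.7,-.8,-.89,-.95): print(a,inc(o,finger(HUB,a,.09,.022),.108)[0])
E
python3 sp.py 3
```

```text
n 2844 angle via hub 0.54020560704683 line 0.5236909 far 0.1498847244997641
tip [ 0.50214113 -0.19484247] to basin 0.049535744241981816
[ 0.52982617 -0.1462148   0.31473229] [0.1 0.2 0.2] 0.0002967191242639153
-0.5 [0.016 0.023 0.075]
-0.6 [-0.013 -0.065  0.075]
-0.7 [-0.05  -0.15   0.076]
-0.8 [-0.096 -0.23   0.076]
-0.89 [-0.144 -0.299  0.076]
-0.95 [-0.179 -0.342  0.076]
```

View pics/wrist3.png

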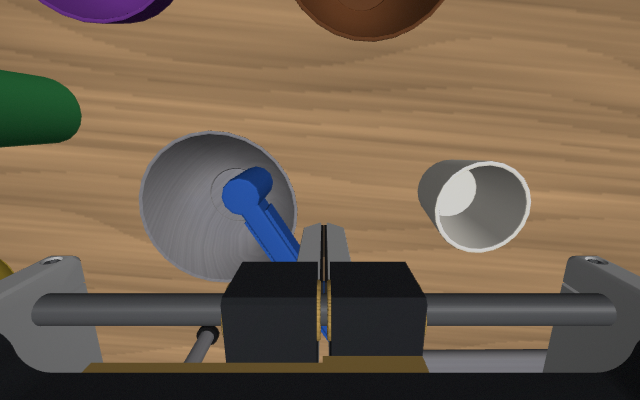

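Request:
move_arm(increments=[[[0,-0.01,-0.07,0.07,0,0,0],[0,-0.05,-0.15,0.07,0,0,0],[0,-0.09,-0.22,0.07,0,0,0],[0,-0.12,-0.26,0.07,0,0,0],[0,-0.13,-0.28,0.07,0,0,0],[0,-0.13,-0.28,0.07,0,0,0]]])

```text
time: 3.85
tool_pos: [0.5455, -0.1722, 0.3073]
ee_rot: [-3.141, -0.0, -3.052]
wrist_force: [-0.7, 0.7, 0.8]
width: 0.0004
```

```bash
python3 sp.py 4
```

```text
n 2264 angle via hub 0.8594603613275069 line 0.9497188 far 0.14998550119289228
tip [ 0.5338448  -0.22607819] to basin 0.0053730021874634154
[ 0.54550001 -0.17215398  0.30731775] [-0.7  0.7  0.8] 0.00038616484930614043
-0.5 [0.148 0.296 0.001]
-0.6 [0.12  0.207 0.001]
-0.7 [0.083 0.123 0.001]
-0.8 [0.037 0.042 0.001]
-0.89 [-0.011 -0.026  0.001]
-0.95 [-0.046 -0.07   0.001]
```

View pics/wrist4.png

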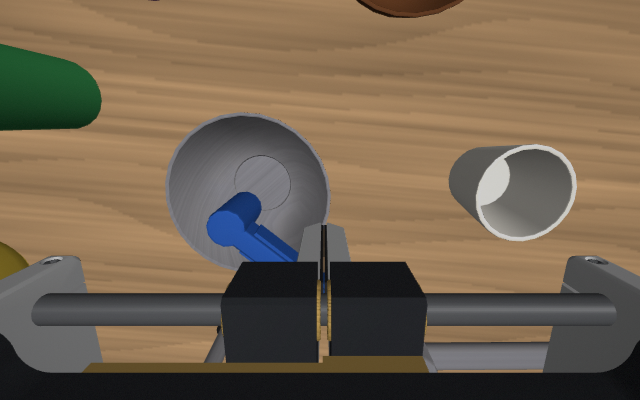

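```bash
python3 - <<'E'
from h import *
p,d,K,R,t=load("wrist4.npz");X=cloud(d,K,R,t);S=cv2.cvtColor(p,cv2.COLOR_RGB2HSV)[...,1]
print("noz top",onz((226,229),.135,K,R,t),"mouth",onz((245,207),.089,K,R,t))
from scipy.optimize import least_squares
m=(S<90)&(d>0)&(np.hypot(X[...,0]-.535,X[...,1]+.232)<.085)&(X[...,2]>.055)&(X[...,2]<.068);q=X[m]
f=least_squares(lambda c:np.hypot(q[:,0]-c[0],q[:,1]-c[1])-.063,[.54,-.23],loss='soft_l1',f_scale=.004);print("basin",f.x,len(q))
print("rim l,r,top",onz((167,190),.062,K,R,t),onz((329,190),.062,K,R,t),onz((245,113),.062,K,R,t))
E
```

```text
noz top [ 0.53586232 -0.22620878  0.135     ] mouth [ 0.53688154 -0.22763285  0.089     ]
basin [ 0.53778864 -0.23141027] 3043
rim l,r,top [ 0.53706463 -0.29507825  0.062     ] [ 0.52565694 -0.16964041  0.062     ] [ 0.47386488 -0.23613694  0.062     ]
```

Mouth is about 4–5 mm from the basin's centre. Back off and go to the lever's right side.

Request:
move_arm(increments=[[[0,0.1,0.15,0,0,0,0],[0,0.2,0.4,-0.05,0,0,0],[0,0.25,0.7,-0.1,0,0,0],[0,0.25,1,-0.1,0,0,0],[0,0.25,1,-0.1,0,0,0]]])

```text
time: 4.32
tool_pos: [0.5106, -0.0705, 0.3188]
ee_rot: [3.14, 0.002, -3.047]
wrist_force: [-1.2, 0.3, -1.0]
width: 0.0003
```

```bash
python3 sp.py 5; python3 - <<'E'
from h import *
from bench import robot
o=robot.get_obs()
print(o['tool_pos'],inc(o,finger(LH,0,.068,-.045),.118))
for n in ["scene"]:
    p,d=robot.snapshot(n);cv2.imwrite(f"pics/{n}5.png",p[...,::-1])
E
```

```text
n 2808 angle via hub 0.8345609840290303 line 0.85606974 far 0.14998114220607148
tip [ 0.53102977 -0.22402232] to basin 0.008566867064283924
[ 0.51059602 -0.07051637  0.31883041] [-1.2  0.3 -1. ] 0.0002791942663956879
-0.5 [-0.104 -0.749  0.116]
-0.6 [-0.132 -0.837  0.115]
-0.7 [-0.169 -0.922  0.115]
-0.8 [-0.214 -1.003  0.115]
-0.89 [-0.262 -1.071  0.115]
-0.95 [-0.297 -1.115  0.116]
[ 0.51095445 -0.07224688  0.31861858] (array([-0.316,  1.483,  0.013]), array([-0.001,  0.001,  0.002]))
```

View pics/wrist5.png

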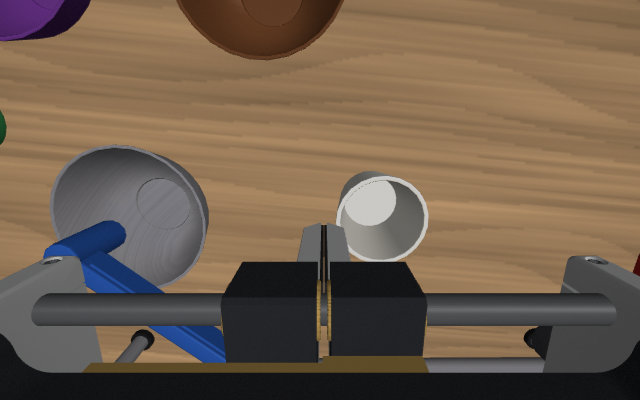

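Request:
move_arm(increments=[[[0,-0.1,0.35,0,0,0,0],[0,-0.2,0.7,0,0,0,0],[0,-0.31,1,0,0,0,0],[0,-0.31,1,0,0,0,0]]])

```text
time: 4.75
tool_pos: [0.5342, 0.0312, 0.3177]
ee_rot: [3.14, 0.002, -3.048]
wrist_force: [-0.0, -1.1, 0.6]
width: 0.0004
```

```bash
cat > lv.py <<'E'
from h import *
from bench import robot
import sys
k=sys.argv[1]
o=robot.get_obs();c=robot.camera_params("wrist");p,d=robot.snapshot("wrist");cv2.imwrite(f"pics/wrist{k}.png",p[...,::-1])
K,R,t=c['mtx'],c['R'],c['t'];X=cloud(d,K,R,t);hsv=cv2.cvtColor(p,cv2.COLOR_RGB2HSV).astype(int);S=hsv[...,1]
m=((hsv[...,0]<5)|(hsv[...,0]>175))&(S>150)&(d>0)&(X[...,2]>.146)&(X[...,2]<.157);q=X[m][:,:2]
if len(q)>20:
    l=cv2.fitLine(q.astype(np.float32),cv2.DIST_HUBER,0,.001,.001).ravel(); v=Rk.T@(q.mean(0)-LH)
    far=Rk.T@(q[np.argmax(np.hypot(*(q-LH).T))]-LH)
    print("n",len(q),"angle mean",np.arctan2(v[1],-v[0]),"far",np.arctan2(far[1],-far[0]),np.hypot(*far),"line",np.round(Rk.T@l[:2],3))
print(o['tool_pos'],np.round(o['wrist_force'],1),o['width'])
for a in (0,.3,.6,.9,1.2,1.45,1.5):
    n=abs(np.array([np.sin(a),np.cos(a)])); off=7+n@[8,12.5]
    print(a,inc(o,finger(LH,a,.068,-off/1000),.118)[0])
E
python3 lv.py 6
```

```text
n 3057 angle mean -0.023761675879634184 far -0.012416922822079983 0.09551390490467294 line [ 0.999 -0.042]
[0.5341618  0.03123064 0.31772317] [-0.  -1.1  0.6] 0.00035457209638534143
0 [0.012 0.73  0.007]
0.3 [0.044 0.922 0.007]
0.6 [0.016 1.128 0.007]
0.9 [-0.081  1.327  0.008]
1.2 [-0.245  1.489  0.008]
1.45 [-0.424  1.579  0.009]
1.5 [-0.463  1.591  0.009]
```

View pics/wrist6.png

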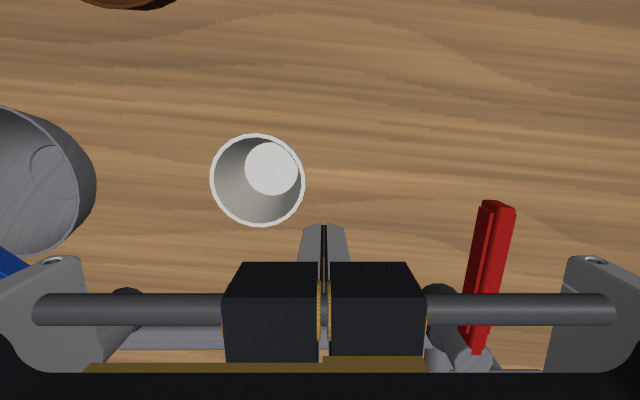

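Fingers (322,250) are on the right side of the red lever (490,275) and clear of it. Push.

Request:
move_arm(increments=[[[0,0.01,0.35,0,0,0,0],[0,0.01,0.62,0,0,0,0],[0,0.02,0.74,0,0,0,0],[0,0.04,0.83,0,0,0,0],[0,0.04,0.92,0,0,0,0],[0,0.03,1.0,0,0,0,0],[0,0.03,1.0,0,0,0,0]]])

```text
time: 5.38
tool_pos: [0.5212, 0.1277, 0.3177]
ee_rot: [3.141, 0.0, -3.051]
wrist_force: [-0.1, -0.7, 0.2]
width: 0.0002
```

```bash
python3 lv.py 7
```

```text
n 1207 angle mean 0.3752117057196361 far 0.3849317400014075 0.09437316930029625 line [ 0.915 -0.404]
[0.52123931 0.12768443 0.31774485] [-0.1 -0.7  0.2] 0.00022794300076491215
0 [-0.027 -0.243  0.005]
0.3 [ 0.006 -0.05   0.005]
0.6 [-0.021  0.156  0.005]
0.9 [-0.118  0.355  0.006]
1.2 [-0.281  0.518  0.006]
1.45 [-0.459  0.609  0.006]
1.5 [-0.498  0.621  0.006]
```

View pics/wrist7.png

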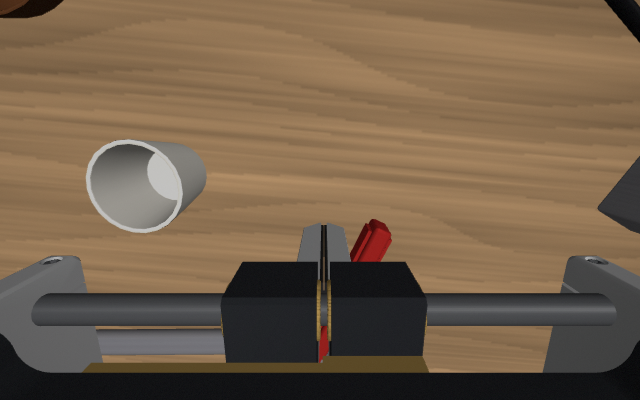

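Request:
move_arm(increments=[[[0,0.0,0.07,0,0,0,0],[0,-0.02,0.16,0,0,0,0],[0,-0.06,0.25,0,0,0,0],[0,-0.12,0.35,0,0,0,0],[0,-0.2,0.44,0,0,0,0],[0,-0.28,0.52,0,0,0,0],[0,-0.34,0.55,0,0,0,0],[0,-0.34,0.55,0,0,0,0]]])

```text
time: 6.1
tool_pos: [0.551, 0.1871, 0.3174]
ee_rot: [3.14, 0.0, -3.05]
wrist_force: [-0.3, 0.6, 0.5]
width: 0.0002
```

```bash
python3 lv.py 8
```

```text
[0.55100104 0.18709895 0.31738241] [-0.3  0.6  0.5] 0.00016957988378964026
0 [ 0.324 -0.807  0.   ]
0.3 [ 0.357 -0.615  0.   ]
0.6 [ 0.329 -0.408  0.001]
0.9 [ 0.233 -0.21   0.001]
1.2 [ 0.069 -0.047  0.002]
1.45 [-0.109  0.044  0.002]
1.5 [-0.148  0.056  0.002]
```

View pics/wrist8.png

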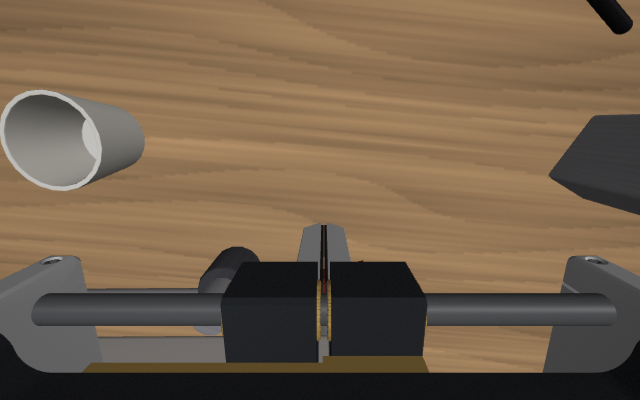

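Request:
move_arm(increments=[[[0,-0.04,0.02,0,0,0,0],[0,-0.08,0.03,0,0,0,0],[0,-0.11,0.04,0,0,0,0],[0,-0.14,0.04,0,0,0,0],[0,-0.14,0.04,0,0,0,0]]])

```text
time: 6.57
tool_pos: [0.562, 0.1906, 0.3175]
ee_rot: [-3.142, -0.009, -3.051]
wrist_force: [-9.9, -1.6, 4.3]
width: 0.0007
```

```bash
python3 - <<'E'
from bench import robot;import cv2,numpy as np
for n in ["scene","side"]:
    p,d=robot.snapshot(n);np.savez(f"{n}9.npz",p=p,d=d,**robot.camera_params(n));c=p[130:300,200:400] if n=="scene" else p[110:290,220:440];cv2.imwrite(f"pics/{n}9.png",cv2.resize(c,None,fx=3,fy=3)[...,::-1])
E
```

```text
(no output)
```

View pics/scene9.png

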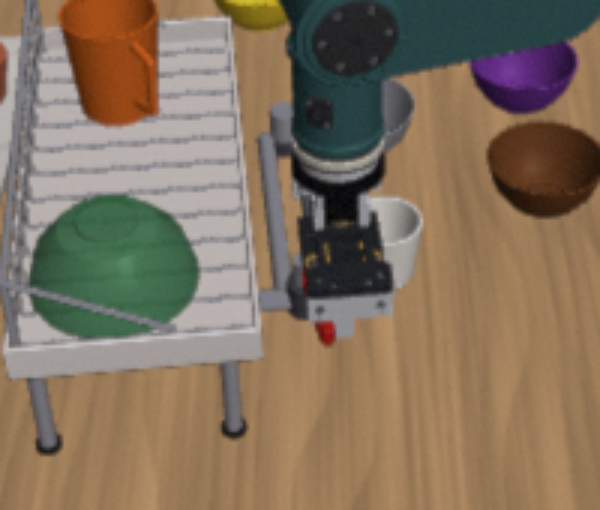

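View pics/side9.png

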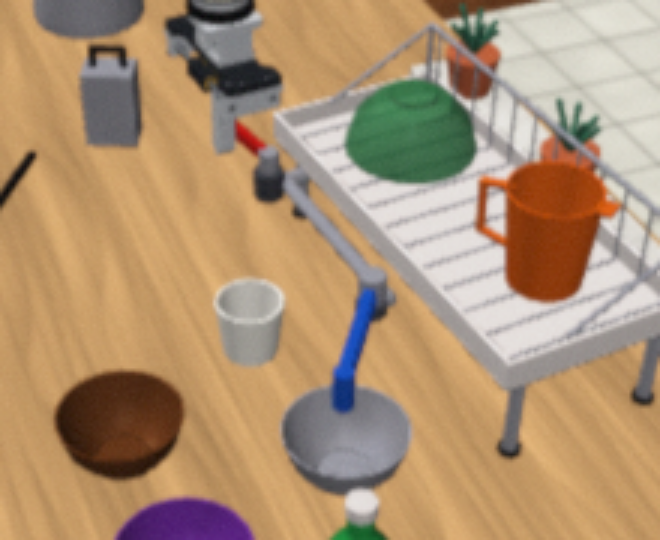

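Reaction −10 N against about 2 N of friction, so the stop is reached. The side view shows the lever (250,138) along the front and the nozzle (343,405) over the basin. Back off towards the robot and check.

Request:
move_arm(increments=[[[0,0.15,0,0,0,0,0],[0,0.4,0,0,0,0,0],[0,0.8,0,-0.2,0,0,0],[0,1,0,-0.6,0,0,0],[0,1,0,-0.9,0,0,0],[0,1,0,-0.9,0,0,0]]])

```text
time: 7.17
tool_pos: [0.4635, 0.1818, 0.4166]
ee_rot: [3.138, 0.016, -3.051]
wrist_force: [1.4, 1.1, 1.1]
width: 0.0004
```

Request:
move_arm(increments=[[[0,0.4,0,0,0,0,0],[0,0.8,0,0,0,0,0],[0,1,0,0,0,0,0],[0,1,0,0,0,0,0],[0,1,0,0,0,0,0]]])

```text
time: 7.58
tool_pos: [0.3643, 0.1727, 0.4086]
ee_rot: [3.141, 0.004, -3.051]
wrist_force: [0.5, -0.3, 0.4]
width: 0.0006
```

```bash
python3 lv.py 10 | head -3; python3 sp.py 11 | head -3; python3 - <<'E'
from bench import robot;import cv2,numpy as np
for n in ["scene","side"]:
    p,d=robot.snapshot(n);np.savez(f"{n}12.npz",p=p,d=d,**robot.camera_params(n));cv2.imwrite(f"pics/{n}12.png",p[...,::-1])
E
```

```text
[0.36425417 0.17268006 0.40856732] [ 0.5 -0.3  0.4] 0.0005657344572419681
0 [-1.546 -0.834  0.919]
0.3 [-1.513 -0.641  0.919]Traceback (most recent call last):
  File "sp.py", line 9, in <module>
    l=cv2.fitLine(q.astype(np.float32),cv2.DIST_HUBER,0,.001,.001).ravel()
      ~~~~~~~~~~~^^^^^^^^^^^^^^^^^^^^^^^^^^^^^^^^^^^^^^^^^^^^^^^^^
cv2.error: OpenCV(4.12.0) /io/opencv/modules/imgproc/src/linefit.cpp:50: error: (-215:Assertion failed) count > 0 in function 'fitLine2D_wods'
```

View pics/wrist11.png

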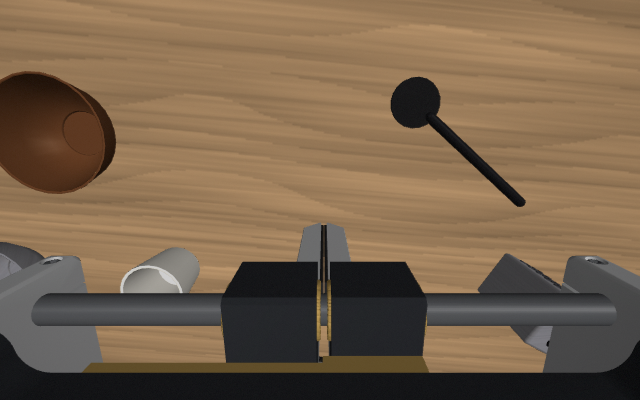

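View pics/scene12.png

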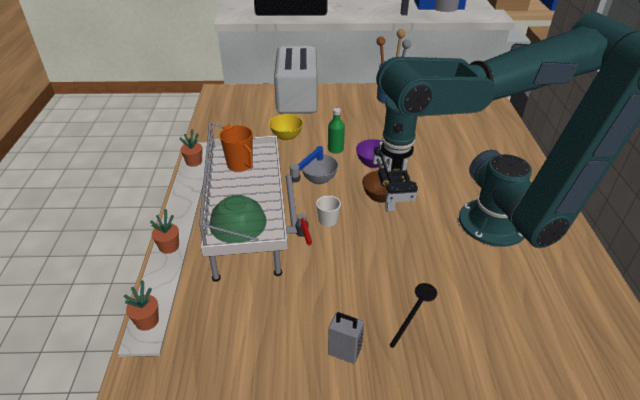

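View pics/side12.png

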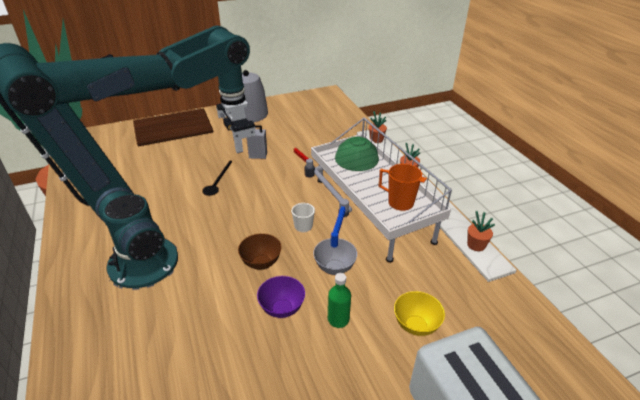

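Lever (306,232) and spout (320,153) look right in the scene view. Measure both, and the bystanders against the start pictures.

```bash
python3 - <<'E'
from h import *
for n in ["scene","side"]:
    p,d,K,R,t=load(n+"12.npz");X=cloud(d,K,R,t);hsv=cv2.cvtColor(p,cv2.COLOR_RGB2HSV).astype(int);H,S=hsv[...,0],hsv[...,1];z=X[...,2]
    near=lambda c,r:np.hypot(X[...,0]-c[0],X[...,1]-c[1])<r
    for nm,m,piv in (("lever",((H<5)|(H>175))&(S>150)&(z>.146)&(z<.158)&near(LH,.12),LH),("spout",(abs(H-112)<10)&(S>150)&(z>.127)&(z<.142)&near(HUB,.17),HUB)):
        q=X[m][:,:2]; l=cv2.fitLine(q.astype(np.float32),cv2.DIST_HUBER,0,.001,.001).ravel(); v=(q-piv)@Rk; f=v[np.argmax(np.hypot(*v.T))]; mm=v.mean(0); ll=Rk.T@l[:2]
        ll*=np.sign(ll@mm); print(n,nm,len(q),"mean",np.arctan2(mm[1],-mm[0]),"far",np.arctan2(f[1],-f[0]),np.hypot(*f),"line",np.arctan2(ll[1],-ll[0]))
    p0=load(n+"0.npz")[0]; df=cv2.absdiff(p,p0).max(-1)
    for nm,(a,b,c,e) in dict(scene=dict(cup=(312,196,345,230),basin=(300,155,340,185),soap=(325,108,348,155),jug=(215,125,258,172),bowl=(208,192,268,245),grater=(326,312,366,362),spoon=(388,280,440,350)),side=dict(cup=(290,203,316,232),basin=(313,240,358,275),soap=(326,273,352,328),jug=(376,163,425,210),bowl=(333,135,380,172),grater=(246,124,270,160),spoon=(200,160,234,197)))[n].items(): print(n,nm,"changed frac",round(float((df[b:e,a:c]>40).mean()),3))
E
```

```text
scene lever 122 mean 1.4132208093054839 far 1.4274049301679776 0.09511317613979174 line 1.455133370609578
scene spout 140 mean -0.8075871743983557 far -0.8572194275837328 0.15100519645191676 line -0.8902058664434562
scene cup changed frac 0.151
scene basin changed frac 0.372
scene soap changed frac 0.0
scene jug changed frac 0.0
scene bowl changed frac 0.0
scene grater changed frac 0.0
scene spoon changed frac 0.0
side lever 51 mean 1.3568821335387233 far 1.4439709742216604 0.08613638976742803 line 1.4483848282700131
side spout 154 mean -0.9010652978414118 far -0.8700662560691116 0.15412498001696706 line -0.8632737112267129
side cup changed frac 0.212
side basin changed frac 0.031
side soap changed frac 0.0
side jug changed frac 0.0
side bowl changed frac 0.0
side grater changed frac 0.064
side spoon changed frac 0.0
```

```bash
python3 -c "
from bench import robot
print(robot.close_job())"
```

```text
the job is handed in; nothing more can be done
None
```

I pushed the blue spout with the closed fingertips from about −0.1 rad to about −0.87 rad, over the steel basin. Then I pushed the red lever left to its stop, backed the arm clear, and handed the job in at about 8 s of the 51 s. `close_job` gives no verdict, so success is judged only from my own checks.

**Spout:** the last check before the lever push, with the wrist camera, put the mouth about 5 to 9 mm from the basin's centre. The pictures after the lever push give −0.86 to −0.89 rad by line fit, against the −0.89 rad I worked out for the basin's centre.

**Lever:** line fits give 1.45 rad from both fixed cameras. The estimates from the mean position of its pixels disagree at 1.36 and 1.41 rad, probably because they depend on the estimated hub position. The wrist felt a push of about 10 N at the stop, well above the roughly 2 N of friction.

**Other things:** against the start pictures, soap, jug, bowl and spoon show no change in either camera.
- **Basin and cup:** their picture areas changed because the spout and lever now cross them differently. Refitting the basin just after the spout push showed no move beyond about 2 mm. I judged the cup only by eye.
- **Grater:** unchanged in the scene view; the small change in the side view is the gripper hanging in front of it.

One check failed: the last wrist-camera view showed neither spout nor lever, so I used the two fixed cameras instead.

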